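# Check the thickness of a test tile with the bridge gauge

### The job

Take the front tile off the stack leaning on the sloping rack and lay it flat in the middle of the steel plate. Then lower the bridge gauge over it, still holding it as its sprung foot meets the middle of the tile, and leave it standing by itself with both legs on the plate, one either side of the tile, so that it reads the tile's thickness. Leave the two tiles behind in the rack and disturb nothing else on the bench.

Things in the scene. Friction and masses are not known exactly. Their poses are not given: they have to be found in the camera images.
- tile_center (a point): Centre of the white ceramic tile to measure: 90 (x) x 60 (y) x 12 mm (z), 150 g. It is the front, topmost of three tiles leaning one on another on the rack, the widest and shortest. At the start its x axis runs up the slope, 36 degrees above level, away from the robot; z is the normal of its exposed face, 36 degrees from vertical towards the robot; y is level. Its long edges are clear to grip.
- tile_mid_center (a point): Centre of the middle tile of the stack, directly behind the one to be measured: 112 x 48 x 12 mm, same axes, white ceramic, loose. It stays in the rack.
- tile_back_center (a point): Centre of the rearmost tile of the stack: 125 x 48 x 12 mm, same axes, white ceramic, loose. It stays in the rack.
- rack: Fixed aluminium sloping rack, 150 (x) x 90 (y) mm in plan and 110 mm high; origin at the centre of its underside, x axis pointing away from the robot up the slope. The board rises at 36 degrees from horizontal; a 90 mm wide ledge along its lower edge, square to the board and 38 mm deep, carries the tiles' lower edges.
- plate_top (a point): Centre of the top of the fixed square dark steel plate, 200 x 200 x 20 mm (top 20 mm above the bench); axes along its sides, z up.
- gauge_grip (a point): Centre of the grip of the loose bridge gauge (0.53 kg): a black post, 26 x 26 x 40 mm, centre 125 mm above the legs' undersides. Gauge axes: z up, y along the bridge, dial on -x. Below it a 34 mm square body (63 to 105 mm up) with a 48 mm dial, then a beam 120 (y) x 44 (x) mm, underside 50 mm up, on two legs 90 mm apart inside, each 15 mm thick. Stands upright on the bench. Either way round will do.
- gauge_base (a point): Point of the gauge straight below the grip, midway between the legs, level with their undersides; axes of the gauge.
- foot_tip (a point): Centre of the underside of the gauge's sprung foot, an 18 mm disc on a rod, midway between the legs on the grip's vertical line.
- gauge_foot (a joint): Rise of the sprung foot in m: 0 when it is level with the undersides of the legs (sprung down), up to 0.03. The spring pushes down with 0.8 N at 0 and 1.3 N at 0.012, much less than the gauge's weight. With the legs on the plate it reads the thickness of what is under the foot (0.012 for this tile).
- gauge: The gauge itself; origin at point gauge_base.
- jar: Bystander: closed jar, 56 mm across, 75 mm high, origin under its centre.
- beaker: Bystander: glass beaker, 64 mm across, 80 mm high, origin under its centre.
- weight: Bystander: brass weight, 40 mm across, 58 mm high, origin under its centre.
- spatula: Bystander: spatula 200 mm long lying on the bench.
- dish: Bystander: ceramic dish, 80 mm across, 30 mm high, origin under its centre.
Not all that is in view belongs to the job. Leave any green look-alike of the part that bears tile_center alone.

How it is judged:
On the way, in this order (a step that is already met when the one before it is completed fails the run):
1. the front tile lies flat in the middle of the plate, let go (angle between the z axis of tile_center and the z axis of plate_top, either way round below 0.06 rad and x of tile_center in the frame of plate_top between -0.035 and 0.035 m and y of tile_center in the frame of plate_top between -0.035 and 0.035 m and z of tile_center in the frame of plate_top between 0.003 and 0.009 m and contact force between the fingers and tile below 0.1 N and linear speed of tile below 0.02 m/s), for 0.2 s.
2. the gauge, still held, is lowered so that its foot meets the tile near its middle and is pushed up (value of joint gauge_foot above 0.003 m and contact force between the fingers and gauge above 0.5 N and horizontal distance between foot_tip and tile_center below 0.02 m and z of foot_tip in the frame of plate_top below 0.018 m), for 0.12 s.
At the end, for the whole second after the job is handed in: Tile flat (0.06 rad) on the plate, within 35 mm of its middle along each side; gauge let go, at rest, upright (0.04 rad), legs on the plate (2 mm), foot within 12 mm of the tile's centre, reading 10.5 to 13.5 mm; other tiles and bystanders within 30 mm of their starts (angle between the z axis of tile_center and the z axis of plate_top, either way round below 0.06 rad and x of tile_center in the frame of plate_top between -0.035 and 0.035 m and y of tile_center in the frame of plate_top between -0.035 and 0.035 m and z of tile_center in the frame of plate_top between 0.003 and 0.009 m and horizontal distance between foot_tip and tile_center below 0.012 m and value of joint gauge_foot between 0.0105 and 0.0135 m and angle between gauge_base's own z axis and vertical below 0.04 rad and z of gauge_base in the frame of plate_top below 0.002 m and linear speed of gauge below 0.02 m/s and contact force between the fingers and gauge below 0.1 N); the robot touches nothing.
It fails at once if another tile of the stack is moved by more than 30 mm (distance of any of tile_mid_center, tile_back_center from where it was at the start of the episode above 0.03 m).
It fails at once if a bystander is moved by more than 30 mm (distance of any of jar, beaker, weight, spatula, dish from where it was at the start of the episode above 0.03 m).
It also fails if it takes over 64 s, if anything falls off the work surface, if the arm or the gripper's body presses on something with over 40 N, if the wrist force passes 120 N, or if a joint passes its speed limit or range.

### The arm

A 7-joint arm with a two-finger parallel gripper is mounted at the origin on the work surface. World frame = base frame: x ahead of the robot, y to its left, z up, the work surface at z = 0. Lengths are in m, angles in rad, forces in N, time in s.
With the tool pointing down it reaches from about 0.4 to 0.9 m from the base axis. Payload 5.5 kg.
Tool frame: the origin (TCP) lies midway between the tips of the shut fingers; the grasp point (between the pads) lies 19 mm behind it; z points along the fingers, y is the line along which they close (so a half turn about z gives the same grasp; the last joint's range is limited). The gripper opens to 92 mm and grips with 3 to 60 N. Pads are 19 mm wide; open, the fingers measure 130 mm over their backs; the gripper's body (75 mm by 190 mm) begins 47 mm behind the grasp point.
Start: joints at [1.427, 0.501, -0.427, 1.55, 0.221, 1.138, -0.21], TCP at [0.257, -0.597, 0.227] pointing down, gripper open.
Joint ranges: [-2.88, 2.88], [-0.31, 2.03], [-1.54, 1.56], [0.2, 2.42], [-1.41, 4.55], [0.19, 2.02], [-2.57, 2.57]. Speed limits (rad/s): [2.57, 2.57, 3.14, 3.14, 3.14, 3.14, 3.14].

### API

Orientations are given as a unit quaternion [x, y, z, w].
In Python, from plant import r gives the robot as it stands.
- The arm moves only by the tool play_rows, never from a script. Its argument "commands" is a list of rows, each a list of 7 numbers: the shift along the tool's x, y, z in m, then the turn, a rotation vector about the tool's x, y, z in degrees, then the opening, from 0 (shut) to 1 (fully open). In form: [[dx, dy, dz, ax, ay, az, grip], ...]. A call has 1 to 8 rows; each row is the pose to reach, as a shift and turn from the pose commanded when the call began, along the tool's axes at that moment; what a row does not reach only later rows make up. A row lasts 1/10 s, in which the tool goes at most 50 mm and 8.59 degrees, less where a joint would pass 70% of its speed; a pose out of reach is approached as far as the arm can. A call with a gripper value outside its range is refused whole. The fingers move at their own pace and stop on an object; "squeeze" is the grip in N (left out, the last holds). Time passes only in rows, so rows that repeat a pose let the fingers close. It gives the time, the measured TCP pose, the force, the opening and the grip force at its end, in the units of the state.
- r.get_obs(): the state, without advancing time (a new reading comes with each control period).
- r.camera(name): name is "scene" or "top" or "wrist"; returns a dict with "img" (384x512x3 uint8, red, green, blue), "intrinsics" (3x3 intrinsics, pixels), "view" (4x4, takes a point from world to camera coordinates); the wrist camera has in their place "hand_eye" (4x4, takes a point from camera to tool coordinates, whose origin is the TCP and whose axes are the flange's). Camera axes: x right, y down, z forward; pixel columns grow to the right and rows downward; lengths in m; the calibration is good to about 2 mm. A picture is of the moment at which its call begins: read the wrist's pose just before it. There is no depth.
- r.sign_off(): hands the job in; it is judged then, once.
The state is a dict: "time_s": time; "q": joint angles; "qvel": joint speeds; "joint_torque": joint torques, N m; "ee_pos": TCP position; "tcp_rot": TCP orientation; "contact_force": force on the tool from outside, world axes, zero at the start; "torque": the same for the moment, N m; "opening": finger opening in m; "grasp_force": force on a finger pad.
Only numpy, scipy, OpenCV 4.12 (cv2) and the standard library are available. Lean on these libraries where they do the work, as an engineer would, in place of code of your own. Each camera call takes 0.05 s, during which the arm holds its last target. There are 200 camera calls.

## Working session

There is one attempt and no reset: what is moved stays moved. The work goes in short steps, Python scripts to look and compute and a tool call to move; the robot and the scene stay as the last step left them, time stands still between calls to the robot, and variables do not carry over. Pictures are saved under pics/ and viewed, at most 12 in all, crops included, and the job is handed in when it is done.

Besides the shell and the picture viewer there is one more tool, called after "Emit:" by a JSON object that holds its "op" and its "data", one argument or row to a line. play_rows: Moves the arm, as the interface text tells. Its arguments: {"type":"object","properties":{"commands":{"type":"array"},"squeeze":{"type":"number"}},"required":["commands"]}

```bash
mkdir -p pics; cat > h.py <<'E'
import numpy as np, cv2
from scipy.spatial.transform import Rotation as R
from plant import r
def snap(n,f):
    c=r.camera(n); cv2.imwrite('pics/'+f,cv2.cvtColor(c['img'],cv2.COLOR_RGB2BGR)); return c
def ray(c,u,v):
    K=np.array(c['intrinsics']);V=np.array(c['view'])
    d=V[:3,:3].T@np.linalg.solve(K,[u,v,1.]); o=-V[:3,:3].T@V[:3,3]; return o,d
def atz(c,u,v,z):
    o,d=ray(c,u,v); return o+d*(z-o[2])/d[2]
def proj(c,P):
    K=np.array(c['intrinsics']);V=np.array(c['view'])
    p=K@(V[:3,:3]@np.asarray(P,float)+V[:3,3]); return p[:2]/p[2]
E
python3 - <<'E'
from h import *
import pickle
o=r.get_obs(); print(o['time_s'],o['ee_pos'],o['tcp_rot'],o['opening'])
a=snap('scene','s0.png');b=snap('top','t0.png')
pickle.dump((a,b),open('c.pkl','wb'))
for c in(a,b): print(np.round(c['intrinsics'],1).tolist(),np.round(c['view'],3).tolist())
E
```

```text
0.0 [ 0.25688034 -0.59628504  0.22564484] [ 9.79375600e-01  2.02045537e-01 -1.69693314e-04 -1.00302201e-03] 0.09199885186088701
[[355.7, 0.0, 259.3], [0.0, 355.7, 190.3], [0.0, 0.0, 1.0]] [[0.489, 0.872, -0.003, -0.331], [0.667, -0.377, -0.642, -0.274], [-0.562, 0.312, -0.766, 1.361], [0.0, 0.0, 0.0, 1.0]]
[[424.5, 0.0, 254.1], [0.0, 424.5, 192.2], [0.0, 0.0, 1.0]] [[-0.005, -1.0, -0.016, 0.076], [-0.981, 0.008, -0.191, 0.568], [0.192, 0.015, -0.981, 1.036], [0.0, 0.0, 0.0, 1.0]]
```

View pics/s0.png

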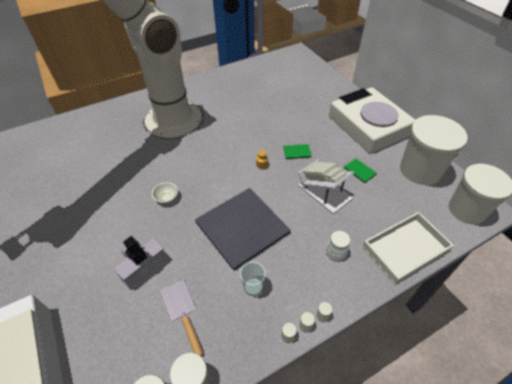

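View pics/t0.png

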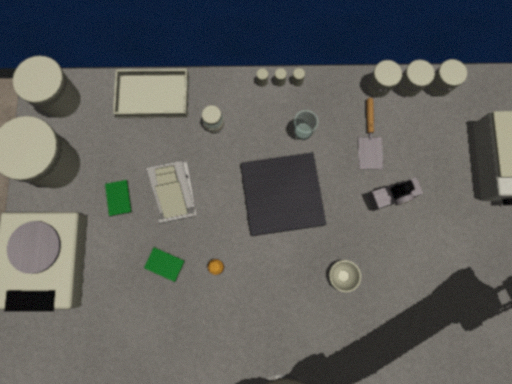

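Scene: rack with stack at (325,180), plate (243,228), gauge (138,255). Top: rack (172,192), plate (283,194), gauge (402,190). The green look-alikes lie flat at top (118,197) and (165,264). The white front tile in the rack is the one that fits. I'll confirm it in one enlarged crop.

```bash
python3 - <<'E'
from h import *
a=cv2.imread('pics/s0.png');b=cv2.imread('pics/t0.png')
f=lambda im,x,y,w,h,s:cv2.resize(im[y:y+h,x:x+w],None,fx=s,fy=s,interpolation=cv2.INTER_CUBIC)
m=np.zeros((600,800,3),np.uint8)
m[:300,:400]=f(b,137,153,80,60*5//5,5)   # top rack 137..217,153..213? 
m[:300,400:]=f(a,290,150,80,60,5)
m[300:,:400]=f(b,362,160,80,60,5)
m[300:,400:]=f(a,100,225,80,60,5)
cv2.imwrite('pics/m1.png',m)
E
```

```text
(no output)
```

View pics/m1.png

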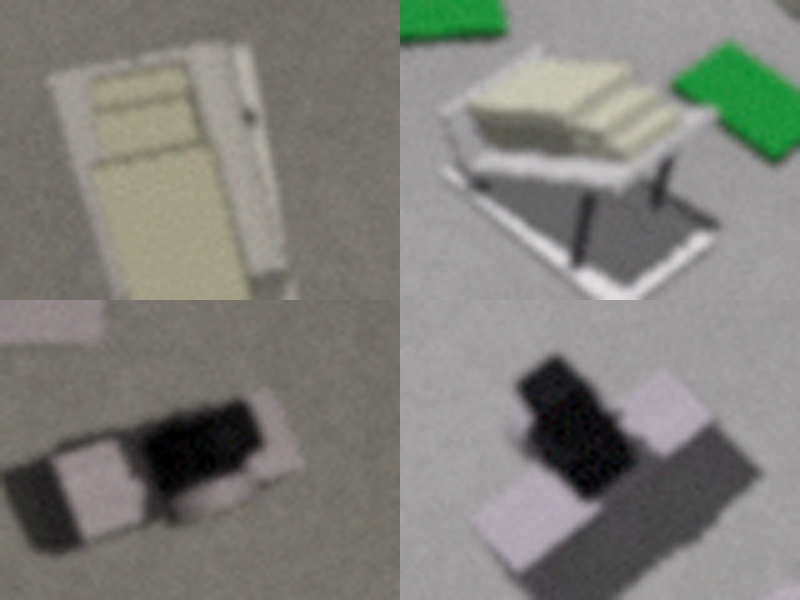

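The crop confirms it: in the top view the front tile's upper edge is at about (156,186)-(179,182), wider than the two stepped tiles behind it. In the scene view its face spans (384,171), (396,162), (416,163), (405,174). The gauge beam ends and black post are also visible, with the dial on the robot side.

```bash
cat >> h.py <<'E'
from scipy.optimize import least_squares
def Rt(yaw): return R.from_euler('ZY',[yaw,-np.radians(36)]).as_matrix()
FC=np.array([[-.045,-.03,.006],[-.045,.03,.006],[.045,.03,.006],[.045,-.03,.006]])
E
python3 - <<'E'
from h import *
import pickle
a,b=pickle.load(open('c.pkl','rb'))
S=lambda x,y:(290+(x-400)/5-.4,150+y/5-.4)
T=lambda x,y:(137+x/5-.4,153+y/5-.4)
obs=[(a,0,S(470,105)),(a,1,S(530,58)),(a,2,S(630,65)),(a,3,S(575,116)),(b,2,T(97,163)),(b,3,T(212,147))]
def f(p):
    M=Rt(p[3]); return np.concatenate([proj(c,M@FC[i]+p[:3])-uv for c,i,uv in obs])
s=least_squares(f,[.6,.15,.1,.2]); print('tile',np.round(s.x,4),np.round(s.fun,1))
# plate
g=b['img'].astype(int).max(2); m=np.zeros(g.shape,np.uint8); m[145:245,230:335]=(g[145:245,230:335]<62)
n,l,st,_=cv2.connectedComponentsWithStats(m); k=1+np.argmax(st[1:,4])
cn=np.argwhere(l==k)[:,::-1].astype(np.float32)
h=cv2.convexHull(cn); q=cv2.approxPolyDP(h,5,True).reshape(-1,2); print(q)
P=np.array([atz(b,*x,.02)for x in q]);print(np.round(P,3).tolist(),P.mean(0),[np.linalg.norm(P[i]-P[i-1]) for i in range(len(P))])
G=lambda x,y:(362+x/5-.4,160+(y-300)/5-.4)
W=np.array([atz(b,*G(*x),.063) for x in[(55,455),(80,545),(302,465),(268,390)]])
print('gauge',np.round(W,3).tolist(),W.mean(0)); d=W[:2].mean(0)-W[2:].mean(0);print(np.linalg.norm(d),np.degrees(np.arctan2(-d[0],d[1])))
S=lambda x,y:(100+(x-400)/5-.4,225+(y-300)/5-.4)
for p in [(520,382),(557,355)]: print(atz(a,*S(*p),.145))
print(atz(a,*S(475,520),.063),atz(a,*S(715,420),.063))
E
```

```text
tile [0.5498 0.2806 0.0816 0.191 ] [-1.1  0.3  0.4  0.7  0.5  0.2 -2.6 -0.4 -1.6  0.2 -0.5 -1.3]
[[323. 224.]
 [251. 234.]
 [241. 164.]
 [312. 154.]]
[[0.49, -0.106, 0.02], [0.465, 0.082, 0.02], [0.653, 0.108, 0.02], [0.68, -0.084, 0.02]] [ 5.71916189e-01 -1.58958052e-06  2.00000000e-02] [np.float64(0.19125551649312217), np.float64(0.18988868038695128), np.float64(0.19051724822818622), np.float64(0.19349807279555706)]
gauge [[0.569, -0.229, 0.063], [0.523, -0.239, 0.063], [0.563, -0.354, 0.063], [0.602, -0.339, 0.063]] [ 0.56434495 -0.29023176  0.063     ]
0.11829803494753455 18.039534711799682
[ 0.55966484 -0.30162094  0.145     ]
[ 0.55342817 -0.2820364   0.145     ]
[ 0.56560042 -0.35034721  0.063     ] [ 0.56962786 -0.2269222   0.063     ]
```

```bash
cat >> h.py <<'E'
def toolR(yaw,tilt=0): # tool x at yaw, tool z down tilted away (tilt deg towards +x of yaw)
    z=R.from_euler('Z',yaw).apply([np.sin(np.radians(tilt)),0,-np.cos(np.radians(tilt))])
    x=R.from_euler('Z',yaw).apply([np.cos(np.radians(tilt)),0,np.sin(np.radians(tilt))])
    return np.stack([x,np.cross(z,x),z],1)
def rel(p,M):
    o=r.get_obs(); A=R.from_quat(o['tcp_rot']).as_matrix()
    print('t',round(o['time_s'],2),'at',np.round(o['ee_pos'],4),'shift',np.round(A.T@(np.array(p)-o['ee_pos']),4),'turn',np.round(np.degrees(R.from_matrix(A.T@M).as_rotvec()),2),'open',round(o['opening'],4),'F',np.round(o['contact_force'],1),'g',np.round(o['grasp_force'],1))
E
python3 - <<'E'
from h import *
rel([.48,-.15,.33],toolR(.19,0)); rel([.435,.258,.244],toolR(.191,36))
c=r.camera('wrist');print(np.round(c['intrinsics'],1).tolist(),np.round(c['hand_eye'],3).tolist())
E
```

```text
t 0.1 at [ 0.2569 -0.5964  0.2258] shift [ 0.3816 -0.3219 -0.1036] turn [-1.000e-01  1.000e-02  1.242e+01] open 0.0921 F [-0.2  0.2  1.2] g 0.0
t 0.1 at [ 0.2569 -0.5964  0.2258] shift [ 0.5017 -0.7142 -0.0169] turn [-3.98 35.87 11.92] open 0.0921 F [-0.2  0.2  1.2] g 0.0
[[311.7, 0.0, 255.5], [0.0, 311.7, 193.0], [0.0, 0.0, 1.0]] [[0.001, -0.966, -0.259, 0.069], [1.0, 0.001, 0.0, -0.0], [0.0, -0.259, 0.966, -0.158], [0.0, 0.0, 0.0, 1.0]]
```

Emit:
{"op": "play_rows", "data": {
  "commands": [
    [0.38, -0.32, -0.1, 0, 0, 12, 1],
    [0.38, -0.32, -0.1, 0, 0, 12, 1],
    [0.38, -0.32, -0.1, 0, 0, 12, 1],
    [0.38, -0.32, -0.1, 0, 0, 12, 1],
    [0.38, -0.32, -0.1, 0, 0, 12, 1],
    [0.38, -0.32, -0.1, 0, 0, 12, 1],
    [0.38, -0.32, -0.1, 0, 0, 12, 1],
    [0.38, -0.32, -0.1, 0, 0, 12, 1]
  ]
}}

```text
time_s: 0.95
ee_pos: [0.4331, -0.2444, 0.306]
tcp_rot: [0.995, 0.098, -0.0, 0.0]
contact_force: [1.4, -1.1, 0.3]
opening: 0.0918
grasp_force: 0.0
```

Emit:
{"op": "play_rows", "data": {
  "commands": [
    [0, 0, 0, 0, 0, 0, 1],
    [0, 0, 0, 0, 0, 0, 1]
  ]
}}

```text
time_s: 1.15
ee_pos: [0.4333, -0.2452, 0.3059]
tcp_rot: [0.995, 0.1, 0.0, 0.0]
contact_force: [0.2, -0.0, -0.2]
opening: 0.0916
grasp_force: 0.0
```

```bash
python3 - <<'E'
from h import *
rel([.48,.267,.179],toolR(.191,36))
E
```

```text
t 1.15 at [ 0.4333 -0.2452  0.3059] shift [ 0.148  -0.4927  0.1265] turn [-0.13 35.99  0.57] open 0.0916 F [ 0.2 -0.  -0.2] g 0.0
```

Emit:
{"op": "play_rows", "data": {
  "commands": [
    [0.15, -0.49, 0.12, 0, 36, 0, 1],
    [0.15, -0.49, 0.12, 0, 36, 0, 1],
    [0.15, -0.49, 0.12, 0, 36, 0, 1],
    [0.15, -0.49, 0.12, 0, 36, 0, 1],
    [0.15, -0.49, 0.12, 0, 36, 0, 1],
    [0.15, -0.49, 0.12, 0, 36, 0, 1],
    [0.15, -0.49, 0.12, 0, 36, 0, 1],
    [0.15, -0.49, 0.12, 0, 36, 0, 1]
  ]
}}

```text
time_s: 1.95
ee_pos: [0.4825, 0.1093, 0.2318]
tcp_rot: [0.946, 0.092, 0.308, -0.03]
contact_force: [1.3, -0.4, -0.6]
opening: 0.0921
grasp_force: 0.0
```

```bash
python3 - <<'E'
from h import *
rel([.48,.267,.179],toolR(.191,36))
E
```

```text
t 1.95 at [0.4825 0.1093 0.2318] shift [-0.0087 -0.1553  0.059 ] turn [-0.06 -0.1   0.09] open 0.0921 F [ 1.3 -0.4 -0.6] g 0.0
```

Emit:
{"op": "play_rows", "data": {
  "commands": [
    [-0.01, -0.155, 0.06, 0, 0, 0, 1],
    [-0.01, -0.155, 0.06, 0, 0, 0, 1],
    [-0.01, -0.155, 0.06, 0, 0, 0, 1],
    [-0.01, -0.155, 0.06, 0, 0, 0, 1],
    [-0.01, -0.155, 0.06, 0, 0, 0, 1],
    [-0.01, -0.155, 0.06, 0, 0, 0, 1]
  ]
}}

```text
time_s: 2.55
ee_pos: [0.4493, 0.2439, 0.2173]
tcp_rot: [0.946, 0.096, 0.308, -0.037]
contact_force: [-0.1, 0.3, -0.1]
opening: 0.0916
grasp_force: 0.0
```

```bash
python3 - <<'E'
from h import *
import pickle
rel([.48,.267,.179],toolR(.191,36))
o=r.get_obs();c=snap('wrist','w1.png');pickle.dump((o,c),open('w1.pkl','wb'))
E
```

```text
t 2.55 at [0.4493 0.2439 0.2173] shift [ 0.0054 -0.0159  0.0516] turn [-1.02 -0.12  0.31] open 0.0916 F [-0.1  0.3 -0.1] g 0.0
```

View pics/w1.png

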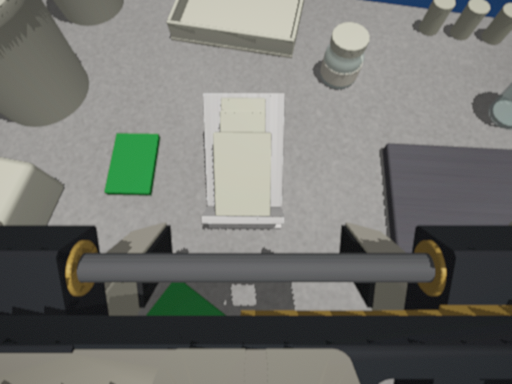

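The wrist view shows the front tile's face with corners at about (214,134), (271,133), (271,216), (215,216). The narrower tiles step out above it and the ledge is at row 220. The arm stopped short of the pose I asked for, so I'm checking the joints.

```bash
cat >> h.py <<'E'
def wcam(o,c): # give wrist camera a view matrix
    T=np.eye(4);T[:3,:3]=R.from_quat(o['tcp_rot']).as_matrix();T[:3,3]=o['ee_pos']
    c=dict(c);c['view']=np.linalg.inv(T@np.array(c['hand_eye']));return c
E
python3 - <<'E'
from h import *
import pickle
o,c=pickle.load(open('w1.pkl','rb'));c=wcam(o,c)
print('q',np.round(o['q'],3),np.round(r.get_obs()['qvel'],2))
img=c['img'].astype(int); col=lambda u,v:img[v,u].tolist()
# row/col profiles (saturation r-b, brightness)
for v in(160,180,200): print('row',v,[(u,*img[v,u]) for u in list(range(208,220))+list(range(266,278))])
for u in(230,243,258): print('col',u,[(v,*img[v,u]) for v in list(range(127,139))+list(range(210,226))])
uv=[(215,216),(214,134),(271,133),(271,216)]
I=[1,2,3,0]
f=lambda p:np.concatenate([proj(c,Rt(p[3])@FC[i]+p[:3])-q for i,q in zip(I,uv)])
s=least_squares(f,[.55,.28,.08,.19]);print(np.round(s.x,4),np.round(s.fun,1))
E
```

```text
q [ 0.971 -0.306 -1.534  2.38  -0.296  0.191 -1.749] [ 0.03 -0.    0.01  0.01 -0.09  0.    0.12]
row 160 [(208, np.int64(197), np.int64(195), np.int64(192)), (209, np.int64(196), np.int64(194), np.int64(192)), (210, np.int64(195), np.int64(193), np.int64(191)), (211, np.int64(183), np.int64(182), np.int64(180)), (212, np.int64(146), np.int64(144), np.int64(142)), (213, np.int64(134), np.int64(133), np.int64(124)), (214, np.int64(174), np.int64(174), np.int64(159)), (215, np.int64(197), np.int64(196), np.int64(180)), (216, np.int64(200), np.int64(200), np.int64(184)), (217, np.int64(200), np.int64(199), np.int64(184)), (218, np.int64(200), np.int64(199), np.int64(184)), (219, np.int64(200), np.int64(199), np.int64(184)), (266, np.int64(200), np.int64(199), np.int64(184)), (267, np.int64(200), np.int64(199), np.int64(184)), (268, np.int64(200), np.int64(199), np.int64(184)), (269, np.int64(201), np.int64(199), np.int64(184)), (270, np.int64(200), np.int64(199), np.int64(188)), (271, np.int64(203), np.int64(201), np.int64(196)), (272, np.int64(202), np.int64(201), np.int64(199)), (273, 
[... 6534 characters left out ...]
3)), (214, np.int64(197), np.int64(196), np.int64(181)), (215, np.int64(184), np.int64(183), np.int64(172)), (216, np.int64(177), np.int64(176), np.int64(171)), (217, np.int64(187), np.int64(185), np.int64(183)), (218, np.int64(194), np.int64(193), np.int64(191)), (219, np.int64(196), np.int64(194), np.int64(192)), (220, np.int64(197), np.int64(196), np.int64(194)), (221, np.int64(199), np.int64(198), np.int64(196)), (222, np.int64(196), np.int64(195), np.int64(193)), (223, np.int64(174), np.int64(172), np.int64(170)), (224, np.int64(134), np.int64(134), np.int64(131)), (225, np.int64(113), np.int64(113), np.int64(111))]
[0.5467 0.2799 0.0767 0.1995] [ 1.1 -0.  -0.8 -0.6  0.3  0.4 -0.7  0.2]
```

```bash
python3 - <<'E'
from h import *
import pickle
a,b=pickle.load(open('c.pkl','rb'));o,c=pickle.load(open('w1.pkl','rb'));c=wcam(o,c)
S=lambda x,y:(290+(x-400)/5-.4,150+y/5-.4)
T=lambda x,y:(137+x/5-.4,153+y/5-.4)
obs=[(a,0,S(470,105)),(a,1,S(530,58)),(a,2,S(630,65)),(a,3,S(575,116)),(b,2,T(97,163)),(b,3,T(212,147))]
w=[.5]*6+[1.]*4
obs+=[(c,1,(214.7,215.5)),(c,2,(212.8,132.5)),(c,3,(270.4,132.5)),(c,0,(270.3,215.5))]
for sel in (slice(6,10),slice(0,10)):
    f=lambda p:np.concatenate([k*(proj(cc,Rt(p[3])@FC[i]+p[:3])-uv) for (cc,i,uv),k in zip(obs[sel],w[sel])])
    s=least_squares(f,[.55,.28,.08,.19]);print(np.round(s.x,4),np.round(s.fun,1))
rel([.5,-.25,.33],toolR(-.3,0))
E
```

```text
[0.5467 0.2806 0.0784 0.1992] [ 0.6 -0.1 -0.4 -0.   0.4 -0.  -0.5  0.1]
[0.547  0.2807 0.078  0.1989] [-0.8  0.3 -0.2  0.5 -0.1  0.2 -1.6 -0.1 -0.7  0.9 -0.2  0.   0.6 -0.3
 -0.4 -0.1  0.3 -0.1 -0.6 -0. ]
t 2.6 at [0.4492 0.2437 0.2171] shift [ 0.0283  0.4924 -0.1259] turn [ -9.73 -35.16  27.82] open 0.092 F [ 0.  -0.   0.4] g 0.0
```

Emit:
{"op": "play_rows", "data": {
  "commands": [
    [0, 0.25, -0.1, 0, -35, 0, 1],
    [0, 0.25, -0.1, 0, -35, 0, 1],
    [0, 0.25, -0.1, 0, -35, 0, 1],
    [0.03, 0.49, -0.125, -10, -35, 28, 1],
    [0.03, 0.49, -0.125, -10, -35, 28, 1],
    [0.03, 0.49, -0.125, -10, -35, 28, 1],
    [0.03, 0.49, -0.125, -10, -35, 28, 1],
    [0.03, 0.49, -0.125, -10, -35, 28, 1]
  ]
}}

```text
time_s: 3.4
ee_pos: [0.4836, -0.14, 0.3067]
tcp_rot: [0.988, -0.154, -0.0, 0.0]
contact_force: [0.7, -0.1, 0.2]
opening: 0.0916
grasp_force: 0.0
```

Emit:
{"op": "play_rows", "data": {
  "commands": [
    [0, 0.09, 0, 0, 0, 0, 1],
    [0, 0.09, 0, 0, 0, 0, 1],
    [0, 0.09, 0, 0, 0, 0, 1],
    [0, 0.09, 0, 0, 0, 0, 1],
    [0, 0.09, 0, 0, 0, 0, 1]
  ]
}}

```text
time_s: 3.9
ee_pos: [0.4565, -0.2214, 0.3073]
tcp_rot: [0.988, -0.152, 0.001, 0.001]
contact_force: [0.2, 0.4, 0.7]
opening: 0.0918
grasp_force: 0.0
```

```bash
python3 - <<'E'
from h import *
print(np.round(r.get_obs()['q'],2))
rel([.76,-.38,.35],toolR(-.3,0))
E
```

```text
[ 1.18  0.23 -0.91  1.79  0.19  1.21 -1.65]
t 3.9 at [ 0.4565 -0.2214  0.3073] shift [ 0.3372  0.0604 -0.042 ] turn [ 0.08 -0.1  -0.26] open 0.0918 F [0.2 0.4 0.7] g 0.0
```

Emit:
{"op": "play_rows", "data": {
  "commands": [
    [0.33, 0.06, -0.04, 0, 0, 0, 1],
    [0.33, 0.06, -0.04, 0, 0, 0, 1],
    [0.33, 0.06, -0.04, 0, 0, 0, 1],
    [0.33, 0.06, -0.04, 0, 0, 0, 1],
    [0.33, 0.06, -0.04, 0, 0, 0, 1],
    [0.33, 0.06, -0.04, 0, 0, 0, 1],
    [0.33, 0.06, -0.04, 0, 0, 0, 1],
    [0.33, 0.06, -0.04, 0, 0, 0, 1]
  ]
}}

```text
time_s: 4.7
ee_pos: [0.7577, -0.3772, 0.3429]
tcp_rot: [0.988, -0.151, 0.0, -0.001]
contact_force: [-0.6, -0.8, -1.5]
opening: 0.0916
grasp_force: 0.0
```

```bash
python3 - <<'E'
from h import *
print(np.round(r.get_obs()['q'],2))
rel([.82,.1,.34],toolR(.1,0))
E
```

```text
[ 0.66  0.91 -0.72  0.67  0.55  1.69 -1.64]
t 4.7 at [ 0.7577 -0.3772  0.3429] shift [-0.0834 -0.474   0.0036] turn [-8.000e-02 -2.000e-02 -2.314e+01] open 0.0916 F [-0.6 -0.8 -1.5] g 0.0
```

Emit:
{"op": "play_rows", "data": {
  "commands": [
    [0.0, -0.24, 0, 0, 0, -12, 1],
    [0.0, -0.24, 0, 0, 0, -12, 1],
    [0.0, -0.24, 0, 0, 0, -12, 1],
    [0.0, -0.24, 0, 0, 0, -12, 1],
    [0.0, -0.24, 0, 0, 0, -12, 1],
    [-0.08, -0.47, 0, 0, 0, -23, 1],
    [-0.08, -0.47, 0, 0, 0, -23, 1],
    [-0.08, -0.47, 0, 0, 0, -23, 1]
  ]
}}

```text
time_s: 5.5
ee_pos: [0.8198, 0.0048, 0.3479]
tcp_rot: [0.999, 0.05, 0.001, 0.001]
contact_force: [0.6, -0.4, 0.6]
opening: 0.0918
grasp_force: 0.0
```

```bash
python3 - <<'E'
from h import *
print(np.round(r.get_obs()['q'],2))
rel([.7,.32,.34],toolR(.3,0))
E
```

```text
[ 0.26  0.86 -0.8   0.79  0.58  1.66 -1.75]
t 5.5 at [0.8198 0.0048 0.3479] shift [-0.0875 -0.3256  0.007 ] turn [  0.14  -0.06 -11.41] open 0.0918 F [ 0.6 -0.4  0.6] g 0.0
```

Emit:
{"op": "play_rows", "data": {
  "commands": [
    [-0.03, -0.17, 0, 0, 0, -6, 1],
    [-0.03, -0.17, 0, 0, 0, -6, 1],
    [-0.03, -0.17, 0, 0, 0, -6, 1],
    [-0.03, -0.17, 0, 0, 0, -6, 1],
    [-0.08, -0.33, 0, 0, 0, -11, 1],
    [-0.08, -0.33, 0, 0, 0, -11, 1],
    [-0.08, -0.33, 0, 0, 0, -11, 1],
    [-0.08, -0.33, 0, 0, 0, -11, 1]
  ]
}}

```text
time_s: 6.3
ee_pos: [0.7029, 0.3306, 0.3471]
tcp_rot: [0.989, 0.15, -0.0, -0.0]
contact_force: [-0.8, 0.9, -0.2]
opening: 0.0916
grasp_force: 0.0
```

```bash
python3 - <<'E'
from h import *
print(np.round(r.get_obs()['q'],2))
t=np.array([.547,.2806,.078]);M=toolR(.199,18)
rel(t-M[:,2]*.09,M)
E
```

```text
[-0.08  0.78 -0.87  0.97  0.57  1.59 -2.03]
t 6.3 at [0.7029 0.3306 0.3471] shift [-0.1913 -0.0012  0.1837] turn [-0.97 18.02  5.81] open 0.0916 F [-0.8  0.9 -0.2] g 0.0
```

Emit:
{"op": "play_rows", "data": {
  "commands": [
    [-0.19, 0, 0.18, -1, 18, 6, 1],
    [-0.19, 0, 0.18, -1, 18, 6, 1],
    [-0.19, 0, 0.18, -1, 18, 6, 1],
    [-0.19, 0, 0.18, -1, 18, 6, 1],
    [-0.19, 0, 0.18, -1, 18, 6, 1],
    [-0.19, 0, 0.18, -1, 18, 6, 1],
    [-0.19, 0, 0.18, -1, 18, 6, 1],
    [-0.19, 0, 0.18, -1, 18, 6, 1]
  ]
}}

```text
time_s: 7.1
ee_pos: [0.5249, 0.2659, 0.1651]
tcp_rot: [0.983, 0.092, 0.156, -0.011]
contact_force: [0.3, 0.6, 0.9]
opening: 0.0916
grasp_force: 0.0
```

```bash
python3 - <<'E'
from h import *
import pickle
print(np.round(r.get_obs()['q'],2))
t=np.array([.547,.2806,.078]);M=toolR(.199,18)
rel(t-M[:,2]*.09,M)
o=r.get_obs();c=snap('wrist','w2.png');pickle.dump((o,c),open('w2.pkl','wb'))
E
```

```text
[ 0.08  0.38 -0.8   2.03  0.7   0.67 -2.55]
t 7.1 at [0.5249 0.2659 0.1651] shift [-0.0037 -0.01    0.0004] turn [ 0.62  0.06 -0.63] open 0.0916 F [0.3 0.6 0.9] g 0.0
```

View pics/w2.png

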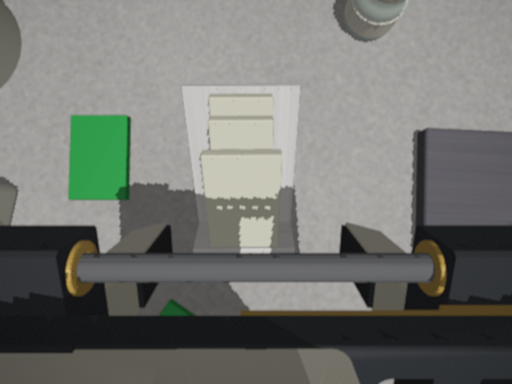

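The stack is square in view. The front tile's upper edge runs (201,152)-(281,152) and its centre column is about 241, where the tool axis is at about 255, so I'm some 9 mm off along tool y, as the script says. q7 is at its limit, so I'll turn the tool half round.

Emit:
{"op": "play_rows", "data": {
  "commands": [
    [-0.004, -0.01, 0, 0, 0, 8, 1],
    [-0.004, -0.01, 0, 0, 0, 16, 1],
    [-0.004, -0.01, 0, 0, 0, 24, 1],
    [-0.004, -0.01, 0, 0, 0, 32, 1],
    [-0.004, -0.01, 0, 0, 0, 40, 1],
    [-0.004, -0.01, 0, 0, 0, 48, 1],
    [-0.004, -0.01, 0, 0, 0, 56, 1],
    [-0.004, -0.01, 0, 0, 0, 64, 1]
  ]
}}

```text
time_s: 7.95
ee_pos: [0.5242, 0.279, 0.1677]
tcp_rot: [0.925, -0.345, 0.135, -0.08]
contact_force: [0.1, -1.1, -1.6]
opening: 0.0916
grasp_force: 0.0
```

```bash
python3 - <<'E'
from h import *
import pickle
o,c=pickle.load(open('w2.pkl','rb'));c=wcam(o,c)
print([np.round(proj(c,Rt(.199)@FC[i]+[.547,.2806,.078]),1) for i in range(4)])
print(np.round(r.get_obs()['q'],2))
t=np.array([.547,.2806,.078]);M=toolR(.199,18)@np.diag([-1,-1,1])
rel(t-M[:,2]*.09,M)
E
```

```text
[array([277.3, 244.8]), array([210. , 245.7]), array([199.5, 154.3]), array([281.1, 153.4])]
[-1.33  0.39  0.87  2.06 -0.35  0.55 -2.56]
t 7.95 at [0.5242 0.279  0.1677] shift [-0.0014  0.0066  0.0023] turn [ -0.32  -0.34 127.78] open 0.0916 F [ 0.1 -1.1 -1.6] g 0.0
```

Emit:
{"op": "play_rows", "data": {
  "commands": [
    [0, 0.006, 0, 0, 0, -8.5, 1],
    [0, 0.006, 0, 0, 0, -17, 1],
    [0, 0.006, 0, 0, 0, -25.5, 1],
    [0, 0.006, 0, 0, 0, -34, 1],
    [0, 0.006, 0, 0, 0, -42.5, 1],
    [0, 0.006, 0, 0, 0, -51, 1],
    [0, 0.006, 0, 0, 0, -59.5, 1],
    [0, 0.006, 0, 0, 0, -68, 1]
  ]
}}

```text
time_s: 8.75
ee_pos: [0.5204, 0.274, 0.1654]
tcp_rot: [0.959, 0.237, 0.156, 0.011]
contact_force: [0.9, -1.0, -0.9]
opening: 0.0917
grasp_force: 0.0
```

Emit:
{"op": "play_rows", "data": {
  "commands": [
    [0, 0, 0, 0, 0, -8.5, 1],
    [0, 0, 0, 0, 0, -17, 1],
    [0, 0, 0, 0, 0, -25.5, 1],
    [0, 0, 0, 0, 0, -34, 1],
    [0, 0, 0, 0, 0, -42.5, 1],
    [0, 0, 0, 0, 0, -51, 1],
    [0, 0, 0, 0, 0, -59.5, 1],
    [0, 0, 0, 0, 0, -68, 1]
  ]
}}

```text
time_s: 9.55
ee_pos: [0.5204, 0.2739, 0.1655]
tcp_rot: [0.663, 0.732, 0.124, 0.096]
contact_force: [0.4, 0.1, -0.1]
opening: 0.0919
grasp_force: 0.0
```

Emit:
{"op": "play_rows", "data": {
  "commands": [
    [0, 0, 0, 0, 0, -8.5, 1],
    [0, 0, 0, 0, 0, -17, 1],
    [0, 0, 0, 0, 0, -25.5, 1],
    [0, 0, 0, 0, 0, -34, 1],
    [0, 0, 0, 0, 0, -42.5, 1],
    [0, 0, 0, 0, 0, -51, 1],
    [0, 0, 0, 0, 0, -59.5, 1],
    [0, 0, 0, 0, 0, -68, 1]
  ]
}}

```text
time_s: 10.35
ee_pos: [0.5205, 0.2737, 0.1655]
tcp_rot: [0.14, 0.978, 0.049, 0.149]
contact_force: [-0.9, 0.1, 0.1]
opening: 0.0919
grasp_force: 0.0
```

```bash
python3 - <<'E'
from h import *
print(np.round(r.get_obs()['q'],2))
t=np.array([.547,.2806,.078]);M=toolR(.199,18)@np.diag([-1,-1,1])
rel(t-M[:,2]*.09,M)
E
```

```text
[-0.63  0.28  0.02  2.05  0.24  0.54  0.48]
t 10.35 at [0.5205 0.2737 0.1655] shift [0.0017 0.0008 0.0017] turn [ -0.42   0.13 -27.63] open 0.0919 F [-0.9  0.1  0.1] g 0.0
```

Emit:
{"op": "play_rows", "data": {
  "commands": [
    [0.002, 0, 0, 0, 0, -8, 1],
    [0.002, 0, 0, 0, 0, -16, 1],
    [0.002, 0, 0, 0, 0, -24, 1],
    [0.002, 0.001, 0.002, 0, 0, -27.6, 1],
    [0.002, 0.001, 0.03, 0, 0, -27.6, 1],
    [0.002, 0.001, 0.05, 0, 0, -27.6, 1],
    [0.002, 0.001, 0.05, 0, 0, -27.6, 1]
  ]
}}

```text
time_s: 11.05
ee_pos: [0.5328, 0.2763, 0.1145]
tcp_rot: [-0.094, 0.984, 0.011, 0.154]
contact_force: [-0.7, -0.0, 0.1]
opening: 0.092
grasp_force: 0.0
```

```bash
python3 - <<'E'
from h import *
import pickle
print(np.round(r.get_obs()['q'],2))
t=np.array([.547,.2806,.078]);M=toolR(.199,18)@np.diag([-1,-1,1])
rel(t+M[:,2]*.002,M)
o=r.get_obs();c=snap('wrist','w3.png');pickle.dump((o,c),open('w3.pkl','wb'))
c=wcam(o,c);print([np.round(proj(c,Rt(.199)@FC[i]+t),1) for i in range(4)])
E
```

```text
[-0.56  0.38 -0.05  2.05  0.34  0.45  0.87]
t 11.05 at [0.5328 0.2763 0.1145] shift [-0.0029  0.0018  0.0412] turn [-0.56 -0.23 -0.39] open 0.092 F [-0.7 -0.   0.1] g 0.0
[array([212.4, 153.8]), array([303.2, 153.4]), array([304.8, 292.1]), array([211.7, 292.1])]
```

View pics/w3.png

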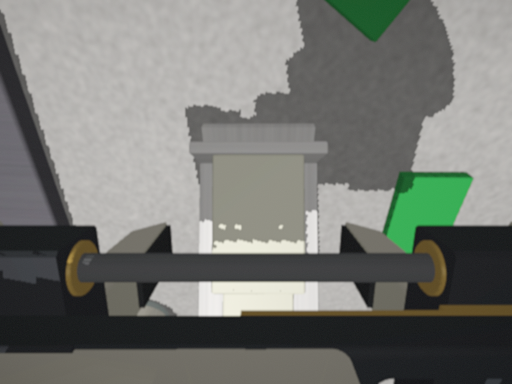

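The tile's edges sit at columns 213-303 and rows 154-293, within 1 px of the fitted pose, so I'm going in to grip.

Emit:
{"op": "play_rows", "data": {
  "commands": [
    [-0.003, 0.002, 0.02, 0, 0, 0, 1],
    [-0.003, 0.002, 0.041, 0, 0, 0, 1],
    [-0.003, 0.002, 0.041, 0, 0, 0, 1],
    [-0.003, 0.002, 0.041, 0, 0, 0, 0.6],
    [-0.003, 0.002, 0.041, 0, 0, 0, 0.5],
    [-0.003, 0.002, 0.041, 0, 0, 0, 0.5],
    [-0.003, 0.002, 0.041, 0, 0, 0, 0.5]
  ],
  "squeeze": 40
}}

```text
time_s: 11.8
ee_pos: [0.547, 0.2806, 0.0785]
tcp_rot: [-0.094, 0.983, 0.012, 0.155]
contact_force: [-0.3, -0.4, 0.6]
opening: 0.0642
grasp_force: 0.0
```

```bash
python3 - <<'E'
from h import *
print(np.round(r.get_obs()['q'],2))
t=np.array([.547,.2806,.078]);M=toolR(.199,18)@np.diag([-1,-1,1])
rel(t+M[:,2]*.002,M)
E
```

```text
[-0.57  0.46 -0.02  2.03  0.37  0.39  0.84]
t 11.8 at [0.547  0.2806 0.0785] shift [ 0.0002 -0.      0.0024] turn [-0.51 -0.1  -0.42] open 0.0642 F [-0.3 -0.4  0.6] g 0.0
```

Emit:
{"op": "play_rows", "data": {
  "commands": [
    [0, 0, 0.002, 0, 0, 0, 0.66],
    [0, 0, 0.002, 0, 0, 0, 0.5],
    [0, 0, 0.002, 0, 0, 0, 0.3],
    [0, 0, 0.002, 0, 0, 0, 0.3],
    [0, 0, 0.002, 0, 0, 0, 0.3]
  ],
  "squeeze": 40
}}

```text
time_s: 12.3
ee_pos: [0.5475, 0.2805, 0.0757]
tcp_rot: [-0.094, 0.983, 0.011, 0.155]
contact_force: [-0.2, -0.5, 3.4]
opening: 0.0594
grasp_force: 40.0
```

Emit:
{"op": "play_rows", "data": {
  "commands": [
    [0.004, 0, -0.014, 0, 0, 0, 0.3],
    [0.009, 0, -0.029, 0, 0, 0, 0.3],
    [0.003, 0, -0.06, 0, 0, 0, 0.3],
    [-0.012, 0, -0.1, 0, 0, 0, 0.3],
    [-0.02, 0, -0.13, 0, 0, 0, 0.3],
    [-0.02, 0, -0.13, 0, 0, 0, 0.3]
  ]
}}

```text
time_s: 12.9
ee_pos: [0.5292, 0.2791, 0.2104]
tcp_rot: [-0.093, 0.983, 0.013, 0.158]
contact_force: [0.7, 0.9, -1.6]
opening: 0.0598
grasp_force: 40.0
```

```bash
python3 - <<'E'
from h import *
import pickle
print(np.round(r.get_obs()['q'],2))
M=toolR(.136,-18)@np.diag([-1,-1,1])
rel(np.array([.572,0,.09])+M[:,2]*.0025,M)
o=r.get_obs();c=snap('scene','s2.png');pickle.dump(c,open('s2.pkl','wb'))
E
```

```text
[-0.52  0.23 -0.1   1.99  0.26  0.65  0.96]
t 12.9 at [0.5292 0.2791 0.2104] shift [ 0.0493 -0.2817  0.1141] turn [-0.2  36.26  3.09] open 0.0598 F [ 0.7  0.9 -1.6] g 40.0
```

View pics/s2.png

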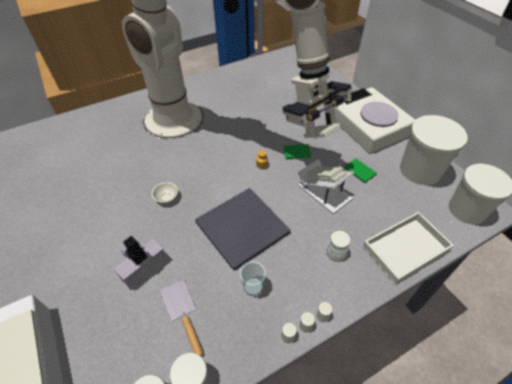

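The tile is in the gripper at about (320,130) and the two rear tiles are still in the rack at (328,177). Next I carry it to the plate.

Emit:
{"op": "play_rows", "data": {
  "commands": [
    [0.05, -0.28, 0.05, 0, 36, 3, 0.3],
    [0.05, -0.28, 0.05, 0, 36, 3, 0.3],
    [0.05, -0.28, 0.05, 0, 36, 3, 0.3],
    [0.05, -0.28, 0.05, 0, 36, 3, 0.3],
    [0.05, -0.28, 0.05, 0, 36, 3, 0.3],
    [0.05, -0.28, 0.05, 0, 36, 3, 0.3],
    [0.05, -0.28, 0.114, 0, 36, 3, 0.3],
    [0.05, -0.28, 0.114, 0, 36, 3, 0.3]
  ]
}}

```text
time_s: 13.75
ee_pos: [0.5637, -0.0031, 0.0772]
tcp_rot: [-0.065, 0.985, -0.014, -0.162]
contact_force: [-1.5, 0.5, -2.9]
opening: 0.0595
grasp_force: 40.0
```

```bash
python3 - <<'E'
from h import *
print(np.round(r.get_obs()['q'],2))
M=toolR(.136,-18)@np.diag([-1,-1,1])
rel(np.array([.572,0,.035])+M[:,2]*.0025,M)
E
```

```text
[-0.05  0.7  -0.01  1.59  0.04  1.17  1.62]
t 13.75 at [ 0.5637 -0.0031  0.0772] shift [-0.0217  0.0023  0.0397] turn [-0.36 -0.67 -0.24] open 0.0595 F [-1.5  0.5 -2.9] g 40.0
```

Emit:
{"op": "play_rows", "data": {
  "commands": [
    [-0.022, 0.002, 0.0397, -0.4, -0.7, 0, 0.3],
    [-0.022, 0.002, 0.0397, -0.4, -0.7, 0, 0.3],
    [-0.022, 0.002, 0.0397, -0.4, -0.7, 0, 0.3],
    [-0.022, 0.002, 0.0397, -0.4, -0.7, 0, 0.3]
  ]
}}

```text
time_s: 14.15
ee_pos: [0.5759, 0.0026, 0.0404]
tcp_rot: [-0.067, 0.986, -0.011, -0.151]
contact_force: [0.7, -0.2, -1.3]
opening: 0.0597
grasp_force: 40.0
```

```bash
python3 - <<'E'
from h import *
M=toolR(.136,-18)@np.diag([-1,-1,1])
rel(np.array([.572,0,.0265])+M[:,2]*.0025,M)
E
```

```text
t 14.15 at [0.5759 0.0026 0.0404] shift [-0.0001 -0.0021  0.0171] turn [-0.04  0.62  0.02] open 0.0597 F [ 0.7 -0.2 -1.3] g 40.0
```

Emit:
{"op": "play_rows", "data": {
  "commands": [
    [0, -0.001, 0.006, 0, 0.6, 0, 0.3],
    [0, -0.002, 0.011, 0, 0.6, 0, 0.3],
    [0, -0.002, 0.013, 0, 0.6, 0, 0.3],
    [0, -0.002, 0.014, 0, 0.6, 0, 0.3],
    [0, -0.002, 0.014, 0, 0.6, 0, 0.3]
  ]
}}

```text
time_s: 14.65
ee_pos: [0.5712, -0.0006, 0.0256]
tcp_rot: [-0.067, 0.985, -0.011, -0.157]
contact_force: [0.3, -0.4, -0.7]
opening: 0.0597
grasp_force: 40.0
```

```bash
python3 - <<'E'
from h import *
M=toolR(.136,-18)@np.diag([-1,-1,1])
rel(np.array([.572,0,.0265])+M[:,2]*.0025,M)
E
```

```text
t 14.65 at [ 0.5712 -0.0006  0.0256] shift [-0.0005  0.0005  0.0014] turn [-0.01 -0.06 -0.04] open 0.0597 F [ 0.3 -0.4 -0.7] g 40.0
```

Emit:
{"op": "play_rows", "data": {
  "commands": [
    [0, 0, 0.0007, 0, 0, 0, 0.3],
    [0, 0, 0.0014, 0, 0, 0, 0.3],
    [0, 0, 0.002, 0, 0, 0, 0.3]
  ]
}}

```text
time_s: 14.95
ee_pos: [0.5708, -0.0007, 0.0236]
tcp_rot: [-0.067, 0.985, -0.011, -0.157]
contact_force: [-0.3, -0.2, -1.7]
opening: 0.0597
grasp_force: 40.1
```

Emit:
{"op": "play_rows", "data": {
  "commands": [
    [0, 0, 0.0004, 0, 0, 0, 0.3],
    [0, 0, 0.0008, 0, 0, 0, 0.3]
  ]
}}

```text
time_s: 15.15
ee_pos: [0.5708, -0.0006, 0.0231]
tcp_rot: [-0.067, 0.985, -0.011, -0.156]
contact_force: [0.2, 0.8, 1.6]
opening: 0.0594
grasp_force: 41.4
```

Emit:
{"op": "play_rows", "data": {
  "commands": [
    [0, 0, 0.0008, 0, 0, 0, 0.68],
    [0, 0, 0.0008, 0, 0, 0, 0.72],
    [0, 0, 0.0008, 0, 0, 0, 0.8],
    [0, 0, 0.0008, 0, 0, 0, 0.9],
    [0, 0, 0.0008, 0, 0, 0, 0.95],
    [0, 0, 0.0008, 0, 0, 0, 1]
  ]
}}

```text
time_s: 15.75
ee_pos: [0.5708, -0.0009, 0.0229]
tcp_rot: [-0.067, 0.985, -0.011, -0.156]
contact_force: [0.2, 0.4, 5.0]
opening: 0.0902
grasp_force: 2.9
```

Emit:
{"op": "play_rows", "data": {
  "commands": [
    [0, 0, -0.03, 0, 0, 0, 1],
    [0, 0, -0.08, 0, 0, 0, 1],
    [0, 0, -0.13, 0, 0, 0, 1],
    [0.03, 0, -0.18, 0, -18, 0, 1],
    [0.03, 0, -0.18, 0, -18, 0, 1],
    [0.03, 0, -0.18, 0, -18, 0, 1]
  ]
}}

```text
time_s: 16.35
ee_pos: [0.5938, 0.002, 0.2035]
tcp_rot: [-0.067, 0.998, -0.0, 0.001]
contact_force: [0.6, 0.7, 0.2]
opening: 0.0913
grasp_force: 0.0
```

```bash
python3 - <<'E'
from h import *
import pickle
print(np.round(r.get_obs()['q'],2))
o=r.get_obs();c=snap('wrist','w4.png');pickle.dump((o,c),open('w4.pkl','wb'))
rel([.53,-.26,.24],toolR(.31+np.pi))
E
```

```text
[-0.03  0.39 -0.03  1.73  0.01  1.02  1.65]
t 16.4 at [0.5947 0.0023 0.2033] shift [ 0.0993 -0.2513 -0.0365] turn [ -0.03  -0.04 -10.05] open 0.0918 F [-0.7 -0.4 -0.8] g 0.0
```

View pics/w4.png

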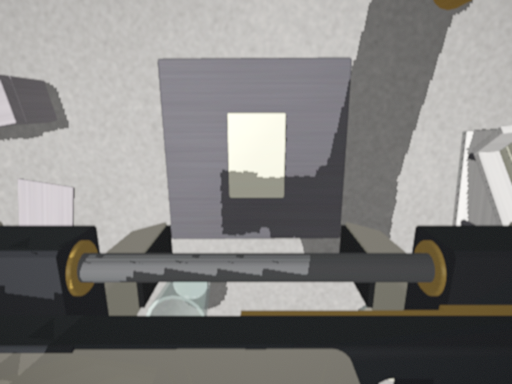

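The tile lies flat in the middle of the plate. Its corners are (228,113), (285,113), (285,198), (228,198) and the plate's are (159,58), (350,58), (342,238), (171,238). Next I go over the gauge.

Emit:
{"op": "play_rows", "data": {
  "commands": [
    [0.08, -0.2, -0.036, 0, 0, -10, 1],
    [0.08, -0.2, -0.036, 0, 0, -10, 1],
    [0.08, -0.25, -0.036, 0, 0, -10, 1],
    [0.08, -0.25, -0.036, 0, 0, -10, 1],
    [0.08, -0.25, -0.036, 0, 0, -10, 1],
    [0.08, -0.25, -0.036, 0, 0, -10, 1],
    [0.08, -0.25, -0.036, 0, 0, -10, 1]
  ]
}}

```text
time_s: 17.1
ee_pos: [0.551, -0.2601, 0.2383]
tcp_rot: [-0.151, 0.989, -0.001, -0.001]
contact_force: [0.8, -0.3, -0.3]
opening: 0.0923
grasp_force: 0.0
```

```bash
python3 - <<'E'
from h import *
import pickle
o,c=pickle.load(open('w4.pkl','rb'));c=wcam(o,c)
T=np.array([atz(c,*p,.032) for p in[(228,113),(285.5,113),(285.5,198.5),(228,198.5)]])
P=np.array([atz(c,*p,.02) for p in[(159,58),(350,58),(342,238),(171,238)]])
for Q in(T,P): 
  d=Q[1]-Q[0]; e=Q[3]-Q[0]; print(np.round(Q.mean(0),4),np.linalg.norm(d),np.linalg.norm(e),np.degrees(np.arctan2(-d[0],d[1])),np.degrees(np.arctan2(e[1],e[0])))
print(np.round(r.get_obs()['q'],2))
rel([.564,-.29,.24],toolR(.31+np.pi))
o=r.get_obs();c=snap('wrist','w5.png');pickle.dump((o,c),open('w5.pkl','wb'))
E
```

```text
[5.73e-01 4.00e-04 3.20e-02] 0.05885831830217867 0.09108107056707286 7.738655699051604 6.427897601060118
[ 0.5722 -0.001   0.02  ] 0.19404218409125648 0.1970240318460362 7.731240496829881 7.25903323017218
[ 0.36  0.38  0.04  1.66 -0.01  1.1   2.28]
t 17.1 at [ 0.551  -0.2601  0.2383] shift [-0.0035 -0.0324 -0.0017] turn [-0.06 -0.18 -0.37] open 0.0923 F [ 0.8 -0.3 -0.3] g 0.0
```

View pics/w5.png

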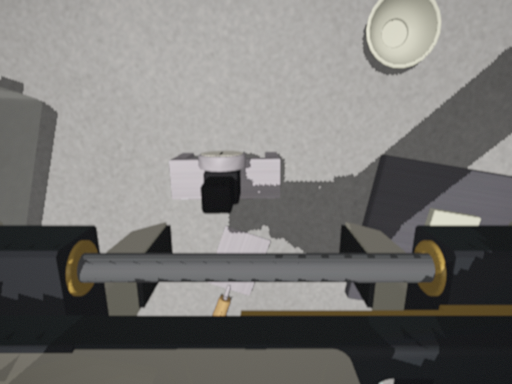

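The wrist view shows the gauge: post top at about (202-235, 180-212), beam (171-281, 157-199), dial at (222,160) on the robot side. I'll refine that numerically.

```bash
python3 - <<'E'
from h import *
import pickle
o,c=pickle.load(open('w5.pkl','rb'));c=wcam(o,c)
g=c['img'].astype(int)
m=np.zeros(g.shape[:2],np.uint8);m[150:222,190:255]=g[150:222,190:255].max(2)<30
n,l,st,_=cv2.connectedComponentsWithStats(m);k=1+np.argmax(st[1:,4]);print(st[k])
for v in(185,195,205,210): print(v,np.where(l[v]==k)[0][[0,-1]])
for u in(206,218,230,234): print(u,np.where(l[:,u]==k)[0][[0,-1]])
m=(g[...,2]>g[...,1]+3)&(g.max(2)>120)
for v in(165,175,185,195):
  x=np.where(m[v,150:300])[0]+150;print('row',v,x[[0,-1]])
for u in(178,190,245,262,275):
  x=np.where(m[140:215,u])[0]+140;print('col',u,x[[0,-1]])
for p in[(218.5,195.5)]:print(np.round(atz(c,*p,.145),4))
for p in[(171,199),(280.5,198),(171,159),(280.5,157)]:print(np.round(atz(c,*p,.063),4))
# prediction from model
for G in([.564,-.29,.315],[.56,-.292,.315]):
  A=R.from_euler('Z',G[2]).as_matrix();b=np.array([G[0],G[1],0])
  print([np.round(proj(c,b+A@p),0).tolist() for p in([.013,.013,.145],[.013,-.013,.145],[-.013,-.013,.145],[-.013,.013,.145],[.022,.06,.063],[.022,-.06,.063],[-.022,-.06,.063],[-.022,.06,.063])])
E
```

```text
[ 202  172   38   40 1162]
185 [204 238]
195 [203 238]
205 [203 231]
210 [204 230]
206 [179 211]
218 [177 211]
230 [177 210]
234 [180 202]
row 165 [170 279]
row 175 [171 279]
row 185 [172 273]
row 195 [173 200]
col 178 [159 191]
col 190 [160 197]
col 245 [168 173]
col 262 [159 185]
col 275 [158 184]
[ 0.5595 -0.2898  0.145 ]
[ 0.6036 -0.3421  0.063 ]
[ 0.566  -0.2263  0.063 ]
[ 0.56   -0.3525  0.063 ]
[ 0.5227 -0.2409  0.063 ]
[[233.0, 215.0], [202.0, 215.0], [200.0, 185.0], [232.0, 185.0], [281.0, 198.0], [173.0, 199.0], [169.0, 160.0], [281.0, 159.0]]
[[232.0, 210.0], [201.0, 210.0], [199.0, 180.0], [231.0, 180.0], [280.0, 194.0], [172.0, 196.0], [168.0, 156.0], [280.0, 155.0]]
```

```bash
python3 - <<'E'
from h import *
rel([.562,-.29,.109],toolR(.315+np.pi))
E
```

```text
t 17.15 at [ 0.5518 -0.2566  0.238 ] shift [ 1.000e-04 -3.500e-02  1.289e-01] turn [ 0.05 -0.14 -0.44] open 0.0917 F [-0.1  0.7  0.4] g 0.0
```

Emit:
{"op": "play_rows", "data": {
  "commands": [
    [0, -0.035, 0, 0, 0, -0.4, 1],
    [0, -0.035, 0, 0, 0, -0.4, 1],
    [0, -0.035, 0.03, 0, 0, -0.4, 1],
    [0, -0.035, 0.05, 0, 0, -0.4, 1],
    [0, -0.035, 0.05, 0, 0, -0.4, 1]
  ]
}}

```text
time_s: 17.65
ee_pos: [0.5612, -0.2846, 0.1848]
tcp_rot: [-0.16, 0.987, 0.003, -0.003]
contact_force: [-0.5, 1.3, -0.1]
opening: 0.0913
grasp_force: 0.0
```

```bash
python3 - <<'E'
from h import *
rel([.562,-.29,.109],toolR(.315+np.pi))
E
```

```text
t 17.65 at [ 0.5612 -0.2846  0.1848] shift [ 0.0005 -0.0058  0.0758] turn [ 0.36 -0.34  0.31] open 0.0913 F [-0.5  1.3 -0.1] g 0.0
```

Emit:
{"op": "play_rows", "data": {
  "commands": [
    [0, -0.006, 0.01, 0, 0, 0, 1],
    [0, -0.006, 0.02, 0, 0, 0, 1],
    [0, -0.006, 0.03, 0, 0, 0, 1],
    [0, -0.006, 0.03, 0, 0, 0, 1]
  ]
}}

```text
time_s: 18.05
ee_pos: [0.5634, -0.2939, 0.1571]
tcp_rot: [-0.158, 0.987, 0.001, -0.002]
contact_force: [0.5, 1.1, -1.0]
opening: 0.0916
grasp_force: 0.0
```

```bash
python3 - <<'E'
from h import *
print(np.round(r.get_obs()['q'],2))
rel([.562,-.29,.109],toolR(.315+np.pi))
E
```

```text
[ 0.4   0.51  0.05  1.66 -0.03  0.97  2.35]
t 18.05 at [ 0.5634 -0.2939  0.1571] shift [-0.      0.0041  0.0481] turn [ 0.1  -0.17  0.11] open 0.0916 F [ 0.5  1.1 -1. ] g 0.0
```

Emit:
{"op": "play_rows", "data": {
  "commands": [
    [0, 0.003, 0.02, 0, 0, 0, 1],
    [0, 0.003, 0.04, 0, 0, 0, 1],
    [0, 0.003, 0.048, 0, 0, 0, 1],
    [0, 0.003, 0.048, 0, 0, 0, 0.7],
    [0, 0.003, 0.048, 0, 0, 0, 0.45],
    [0, 0.003, 0.048, 0, 0, 0, 0.4]
  ]
}}

```text
time_s: 18.65
ee_pos: [0.5642, -0.2922, 0.112]
tcp_rot: [-0.158, 0.987, -0.001, 0.0]
contact_force: [-0.3, 0.2, 0.2]
opening: 0.0723
grasp_force: 0.0
```

```bash
python3 - <<'E'
from h import *
rel([.562,-.29,.109],toolR(.315+np.pi))
E
```

```text
t 18.65 at [ 0.5642 -0.2922  0.112 ] shift [0.0014 0.0028 0.003 ] turn [-0.1   0.02  0.11] open 0.0723 F [-0.3  0.2  0.2] g 0.0
```

Emit:
{"op": "play_rows", "data": {
  "commands": [
    [0.001, 0.003, 0.001, 0, 0, 0, 0.4],
    [0.001, 0.003, 0.001, 0, 0, 0, 0.3],
    [0.001, 0.003, 0.001, 0, 0, 0, 0.2],
    [0.001, 0.003, 0.001, 0, 0, 0, 0.15],
    [0.001, 0.003, 0.001, 0, 0, 0, 0.1],
    [0.001, 0.003, 0.001, 0, 0, 0, 0.1],
    [0.001, 0.003, 0.001, 0, 0, 0, 0.1],
    [0.001, 0.003, 0.001, 0, 0, 0, 0.1]
  ],
  "squeeze": 40
}}

```text
time_s: 19.45
ee_pos: [0.5617, -0.2903, 0.11]
tcp_rot: [-0.158, 0.988, -0.001, -0.0]
contact_force: [0.1, -4.2, 0.4]
opening: 0.026
grasp_force: 40.0
```

```bash
python3 - <<'E'
from h import *
rel([.562,-.29,.25],toolR(.315+np.pi))
E
```

```text
t 19.45 at [ 0.5617 -0.2903  0.11  ] shift [-3.0e-04 -1.0e-04 -1.4e-01] turn [-0.11 -0.04  0.08] open 0.026 F [ 0.1 -4.2  0.4] g 40.0
```

Emit:
{"op": "play_rows", "data": {
  "commands": [
    [0, 0, -0.02, 0, 0, 0, 0.1],
    [0, 0, -0.06, 0, 0, 0, 0.1],
    [0, 0, -0.1, 0, 0, 0, 0.1],
    [0, 0, -0.1, 0, 0, 0, 0.1]
  ]
}}

```text
time_s: 19.85
ee_pos: [0.5645, -0.2897, 0.215]
tcp_rot: [-0.158, 0.987, -0.002, 0.003]
contact_force: [1.2, -0.9, -4.7]
opening: 0.0259
grasp_force: 40.0
```

```bash
python3 - <<'E'
from h import *
rel([.573,0.0,.21],toolR(.13+np.pi))
E
```

```text
t 19.85 at [ 0.5645 -0.2897  0.215 ] shift [-0.0985  0.2726  0.0041] turn [-0.26  0.33 10.75] open 0.0259 F [ 1.2 -0.9 -4.7] g 40.0
```

Lifted, and the gauge's weight shows at -4.7 N. Next I carry it over the tile.

Emit:
{"op": "play_rows", "data": {
  "commands": [
    [-0.015, 0.04, 0, 0, 0, 2, 0.1],
    [-0.03, 0.085, 0, 0, 0, 4, 0.1],
    [-0.046, 0.13, 0, 0, 0, 6, 0.1],
    [-0.062, 0.175, 0, 0, 0, 8, 0.1],
    [-0.078, 0.215, 0, 0, 0, 9, 0.1],
    [-0.09, 0.25, 0, 0, 0, 10, 0.1],
    [-0.0985, 0.2726, 0, 0, 0, 10.7, 0.1],
    [-0.0985, 0.2726, 0, 0, 0, 10.7, 0.1]
  ]
}}

```text
time_s: 20.65
ee_pos: [0.568, 0.0077, 0.2073]
tcp_rot: [-0.069, 0.998, 0.002, -0.003]
contact_force: [0.6, 0.2, -4.6]
opening: 0.0257
grasp_force: 40.0
```

Emit:
{"op": "play_rows", "data": {
  "commands": [
    [0, 0, 0, 0, 0, 0, 0.1],
    [0, 0, 0, 0, 0, 0, 0.1]
  ]
}}

```text
time_s: 20.85
ee_pos: [0.5689, -0.0006, 0.2082]
tcp_rot: [-0.065, 0.998, -0.001, -0.002]
contact_force: [0.5, -0.6, -4.4]
opening: 0.0259
grasp_force: 40.0
```

```bash
python3 - <<'E'
from h import *
import pickle
rel([.573,0.0,.15],toolR(.13+np.pi))
o=r.get_obs();c=snap('wrist','w6.png');pickle.dump((o,c),open('w6.pkl','wb'))
E
```

```text
t 20.85 at [ 0.5689 -0.0006  0.2082] shift [-0.0044  0.0001  0.0582] turn [-0.05 -0.23 -0.05] open 0.0259 F [ 0.5 -0.6 -4.4] g 40.0
```

View pics/w6.png

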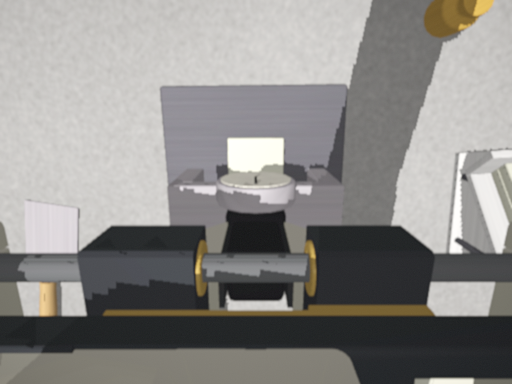

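The bridge (columns 169-343) is centred on the tile (228-285) and its legs clear it on both sides. Lowering.

Emit:
{"op": "play_rows", "data": {
  "commands": [
    [-0.004, 0, 0.01, 0, 0, 0, 0.1],
    [-0.004, 0, 0.025, 0, 0, 0, 0.1],
    [-0.004, 0, 0.04, 0, 0, 0, 0.1],
    [-0.004, 0, 0.055, 0, 0, 0, 0.1],
    [-0.004, 0, 0.058, 0, 0, 0, 0.1],
    [-0.004, 0, 0.058, 0, 0, 0, 0.1],
    [-0.004, 0, 0.058, 0, 0, 0, 0.1]
  ]
}}

```text
time_s: 21.6
ee_pos: [0.5746, 0.0008, 0.152]
tcp_rot: [-0.065, 0.998, -0.0, -0.0]
contact_force: [0.3, 0.8, -5.0]
opening: 0.026
grasp_force: 40.0
```

```bash
python3 - <<'E'
from h import *
rel([.573,0.0,.131],toolR(.13+np.pi))
E
```

```text
t 21.6 at [0.5746 0.0008 0.152 ] shift [ 0.0017 -0.0005  0.021 ] turn [-0.03 -0.01 -0.02] open 0.026 F [ 0.3  0.8 -5. ] g 40.0
```

Emit:
{"op": "play_rows", "data": {
  "commands": [
    [0.001, 0, 0.004, 0, 0, 0, 0.1],
    [0.001, 0, 0.008, 0, 0, 0, 0.1],
    [0.001, 0, 0.011, 0, 0, 0, 0.1],
    [0.001, 0, 0.014, 0, 0, 0, 0.1],
    [0.001, 0, 0.016, 0, 0, 0, 0.1],
    [0.001, 0, 0.016, 0, 0, 0, 0.1],
    [0.001, 0, 0.016, 0, 0, 0, 0.1]
  ]
}}

```text
time_s: 22.3
ee_pos: [0.5732, 0.0009, 0.1356]
tcp_rot: [-0.065, 0.998, -0.0, -0.0]
contact_force: [-0.1, -0.0, -2.9]
opening: 0.0258
grasp_force: 40.0
```

Emit:
{"op": "play_rows", "data": {
  "commands": [
    [0, 0, 0.001, 0, 0, 0, 0.1],
    [0, 0, 0.002, 0, 0, 0, 0.1],
    [0, 0, 0.003, 0, 0, 0, 0.1],
    [0, 0, 0.003, 0, 0, 0, 0.1]
  ]
}}

```text
time_s: 22.7
ee_pos: [0.5732, 0.0009, 0.1325]
tcp_rot: [-0.065, 0.998, -0.0, -0.0]
contact_force: [1.0, -0.3, -4.2]
opening: 0.0256
grasp_force: 40.0
```

Emit:
{"op": "play_rows", "data": {
  "commands": [
    [0, 0, 0.0007, 0, 0, 0, 0.1],
    [0, 0, 0.0014, 0, 0, 0, 0.1],
    [0, 0, 0.002, 0, 0, 0, 0.1]
  ]
}}

```text
time_s: 23.0
ee_pos: [0.5731, 0.0009, 0.1305]
tcp_rot: [-0.065, 0.998, -0.0, -0.0]
contact_force: [0.9, -2.0, -4.5]
opening: 0.0258
grasp_force: 40.0
```

Emit:
{"op": "play_rows", "data": {
  "commands": [
    [0, 0, 0.0005, 0, 0, 0, 0.1],
    [0, 0, 0.0005, 0, 0, 0, 0.1]
  ]
}}

```text
time_s: 23.2
ee_pos: [0.5731, 0.0009, 0.1301]
tcp_rot: [-0.065, 0.998, -0.0, -0.0]
contact_force: [0.6, -0.2, -3.1]
opening: 0.0257
grasp_force: 40.0
```

Emit:
{"op": "play_rows", "data": {
  "commands": [
    [0, 0, 0.0004, 0, 0, 0, 0.1],
    [0, 0, 0.0008, 0, 0, 0, 0.1],
    [0, 0, 0.0008, 0, 0, 0, 0.1]
  ]
}}

```text
time_s: 23.5
ee_pos: [0.5732, 0.0008, 0.1299]
tcp_rot: [-0.065, 0.998, -0.0, -0.0]
contact_force: [-2.3, -1.4, 3.7]
opening: 0.026
grasp_force: 40.0
```

The legs are on the plate, with the force up to +3.7 N. Letting go.

Emit:
{"op": "play_rows", "data": {
  "commands": [
    [0, 0, 0.0005, 0, 0, 0, 0.28],
    [0, 0, 0.0005, 0, 0, 0, 0.32],
    [0, 0, 0.0005, 0, 0, 0, 0.4],
    [0, 0, 0.0005, 0, 0, 0, 0.6],
    [0, 0, 0.0005, 0, 0, 0, 0.8],
    [0, 0, 0.0005, 0, 0, 0, 0.9],
    [0, 0, 0.0005, 0, 0, 0, 0.9]
  ],
  "squeeze": 5
}}

```text
time_s: 24.2
ee_pos: [0.573, 0.001, 0.1287]
tcp_rot: [-0.065, 0.998, -0.0, -0.001]
contact_force: [-0.3, -0.4, -0.5]
opening: 0.0643
grasp_force: 0.0
```

Emit:
{"op": "play_rows", "data": {
  "commands": [
    [0, 0, -0.01, 0, 0, 0, 0.9],
    [0, 0, -0.04, 0, 0, 0, 0.9],
    [0, 0, -0.08, 0, 0, 0, 0.9],
    [0, 0, -0.12, 0, 0, 0, 0.9],
    [0, 0, -0.14, 0, 0, 0, 0.9],
    [0, 0, -0.14, 0, 0, 0, 0.9],
    [0, 0, -0.14, 0, 0, 0, 0.9]
  ]
}}

```text
time_s: 24.9
ee_pos: [0.5733, 0.001, 0.2695]
tcp_rot: [-0.065, 0.998, -0.0, 0.0]
contact_force: [0.1, -0.2, 0.2]
opening: 0.0826
grasp_force: 0.0
```

```bash
python3 - <<'E'
from h import *
a=snap('scene','s3.png')['img'];w=snap('wrist','w7.png')['img'];t=snap('top','t3.png')['img']
f=lambda im,x,y,ww,h,s:cv2.resize(im[y:y+h,x:x+ww],None,fx=s,fy=s,interpolation=cv2.INTER_CUBIC)
m=np.zeros((600,800,3),np.uint8)
m[:300,:400]=f(a,193,180,100,75,4); m[:300,400:]=cv2.resize(w,(400,300))
m[300:,:400]=f(a,290,150,80,60,5); m[300:,400:]=cv2.resize(t,(400,300))
cv2.imwrite('pics/m2.png',m[...,::-1])
E
```

```text
(no output)
```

View pics/m2.png

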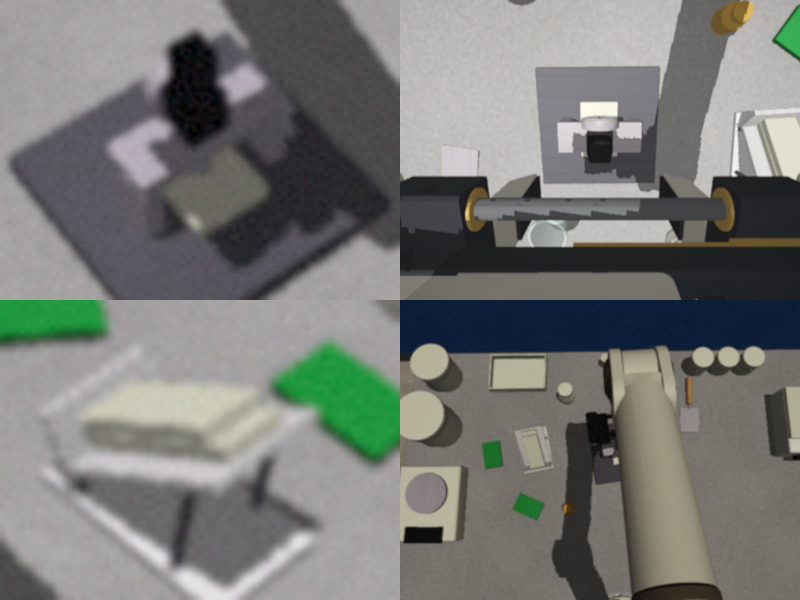

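The gauge stands upright and straddles the tile (post at (600,147), tile below it at (600,110)). Both rear tiles are still in the rack, the bystanders are unmoved and the arm is clear. Handing in.

```bash
python3 -c "
from plant import r
print(r.sign_off())"
```

```text
the job is handed in; nothing more can be done
None
```

The job is handed in, but no verdict came back: by the pictures the front tile lies flat mid-plate with the gauge standing over it by itself, the other two tiles are in the rack and nothing else looks moved; I could not read the gauge's foot value directly.

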